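Flip a junction-box cover over a pad's edge

TASK

The square junction-box cover lies with its smooth white face up in front of the raised blue pad. Turn it over with the fingertips alone: push it against the pad's yellow front edge, tip it up on that edge and topple it over, so that it ends lying flat and wholly on the blue pad with its hollow side (orange seal) up. Do not pinch the cover between the fingers or lift it clear of the surfaces, and leave the fittings and the bottle beside it where they stand.

Things in the scene. Friction and masses are not known exactly. Their poses are not given: they have to be found in the camera images.
- cover: Square cover, 100 x 100 x 12 mm, about 120 g: white flange 4 mm thick over a hollow grey skirt (90 x 90 mm, 8 mm tall, orange seal inside), so the flange juts out 5 mm all round, its underside 8 mm up. Origin: centre of the skirt's underside; z towards the white face (up at the start), x, y along the sides. Starts on the bench, rim 10 to 45 mm short of the step, within 0.2 rad of parallel to it.
- pad: Fixed blue pad, 6 mm thick, 170 mm deep, 260 mm wide, its front edge a yellow 6 mm step against which the flange of a cover pushed up and tipped hooks and pivots. Origin: bench height, middle of the front edge; x points level over the pad, away from the robot (within 0.45 rad of the robot's x; pad at x 0 to 0.170), y along the step (-0.130 to 0.130), z up.
- nipple: Bystander: brass hexagon nipple standing up, 36 mm across, 44 mm tall; origin at its underside. Stands loose on the bench beside the pad.
- coupling: Bystander: steel pipe coupling standing up, 42 mm across, 45 mm tall; origin at its underside. Stands loose on the bench beside the pad.
- sealant: Bystander: small white bottle with a red cap, 40 mm across, 85 mm tall; origin at its underside. Stands loose on the bench beside the pad.
- rim_a (a point): Middle of one side of the cover's flange, at its outer rim on the flange's underside (50 mm along +x, 8 mm along z from the cover's origin).
- rim_b (a point): Middle of one side of the cover's flange, at its outer rim on the flange's underside (50 mm along -x, 8 mm along z from the cover's origin).
- rim_c (a point): Middle of one side of the cover's flange, at its outer rim on the flange's underside (50 mm along +y, 8 mm along z from the cover's origin).
- rim_d (a point): Middle of one side of the cover's flange, at its outer rim on the flange's underside (50 mm along -y, 8 mm along z from the cover's origin).
There are look-alikes about, which are no part of the job. Several things look just like the cover: the one meant starts nearest to the robot's base.

How it is judged:
By the outcome, as a careful person would: the job done as asked, in the order asked, and still so for the second after the job is handed in, with the robot touching nothing.
It also fails if it takes over 42 s, if anything falls off the work surface, if the arm or the gripper's body presses on something with over 40 N, if the wrist force passes 120 N, or if a joint passes its speed limit or range.

ROBOT

A 6-joint arm with a two-finger parallel gripper is mounted at the origin on the work surface. World frame = base frame: x ahead of the robot, y to its left, z up, the work surface at z = 0. Lengths are in m, angles in rad, forces in N, time in s.
With the tool pointing down it reaches from about 0.25 to 0.775 m from the base axis. Payload 4 kg.
Tool frame: the origin (TCP) lies on the centre line of the jaws, within the pads' length; the fingertips stand 25 mm ahead of it and the grasp point (between the pads) lies 6 mm ahead of it; z points along the fingers, y is the direction in which the jaws open and shut (so a half turn about z gives the same grasp; the last joint's range is limited). The gripper opens to 85 mm and grips with 20 to 120 N. Pads are 22 mm wide; open, the fingers measure 114 mm over their backs; the gripper's body (76 mm by 85 mm) begins 54 mm behind the grasp point. The pads swing forward as they close: fully open they stand 13 mm farther back than shut.
Start: joints at [1.183, 0.087, 1.371, -0, 1.684, -0.103], TCP at [0.155, 0.528, 0.218] pointing down, gripper open.
Joint ranges: [-3.1, 3.1], [-0.76, 2.03], [0.27, 2.55], [-1.08, 4.22], [0.17, 2.65], [-2.57, 2.57]. Speed limits (rad/s): [2.79, 2.79, 3.14, 3.14, 3.14, 3.14].

INTERFACE

Orientations are given as a unit quaternion [w, x, y, z].
In Python, from plant import sensors, optics, workorder gives the robot as it stands.
- The arm moves only by the shell command python3 -m handwheel 'ROWS' [OPENING] [FORCE]. ROWS is JSON, a list of rows, each a list of 2 entries, a list of its own where there are three numbers: the shift along the tool's x, y, z in cm, then the turn about the tool's z in rad. In form: [[[x, y, z], yaw], ...]. A call has 1 to 5 rows; each row is the pose to reach, as a shift and turn from the pose measured when the call began, along the tool's axes at that moment; what a row does not reach only later rows make up. A row lasts 1/8 s, in which the tool goes at most 62.5 mm and 10.7 degrees, less where a joint would pass 70% of its speed; a pose out of reach is approached as far as the arm can. A call with a gripper value outside its range is refused whole. OPENING is the opening, from -1 (shut) to 1 (fully open), so that 0 is half open, set as the call begins (- or left out, the last holds). The fingers move at their own pace and stop on an object; FORCE is the grip in N (left out, the last holds). Time passes only in rows, so rows that repeat a pose let the fingers close. It gives the time, the measured TCP pose, the force and the opening at its end, in the units of the state.
- sensors.sense(): the state, without advancing time (a new reading comes with each control period).
- optics.get_image(name): name is "scene" or "top" or "wrist"; returns a dict with "frame" (384x512x3 uint8, blue, green, red), "range_z" (384x512 float32, m along the optical axis (not along the pixel's ray), 0 where there is no reading), "mtx" (3x3 intrinsics, pixels), "eye" and "attitude" of the camera in the world. Camera axes: x right, y down, z forward; pixel columns grow to the right and rows downward; lengths in m; the calibration is good to about 2 mm. A picture is of the moment at which its call begins.
- workorder.close_job(): hands the job in, once; it reports no verdict.
The state is a dict: "t": time; "joints": joint angles; "joint_velocities": joint speeds; "effort": joint torques, N m; "ee_pos": TCP position; "tool_rot": TCP orientation; "force": force on the tool from outside, world axes, zero at the start; "moment": the same for the moment, N m; "width": opening from 0.0 (shut) to 1.0 (fully open).
Only numpy, scipy, OpenCV 4.12 (cv2) and the standard library are available. Lean on these libraries where they do the work, as an engineer would, in place of code of your own. Each camera call takes 0.05 s, during which the arm holds its last target. There are 200 camera calls.

## Working session

There is one attempt and no reset: what is moved stays moved. The work goes in short steps, Python scripts to look and compute and a shell command to move; the robot and the scene stay as the last step left them, time stands still between calls to the robot, and variables do not carry over. Pictures are saved under pics/ and viewed, about 8 in all and at most 12, crops included, and the job is handed in when it is done.

```bash
mkdir -p pics; ls; cat > h.py <<'E'
import numpy as np,cv2
from plant import sensors,optics,workorder
from scipy.spatial.transform import Rotation as R
def att(a):
    a=np.array(a,float)
    return a if a.shape==(3,3) else R.from_quat(a,scalar_first=True).as_matrix()
def pts(im):
    z=im["range_z"];K=np.array(im["mtx"]);v,u=np.mgrid[:z.shape[0],:z.shape[1]]
    c=np.stack([(u-K[0,2])/K[0,0]*z,(v-K[1,2])/K[1,1]*z,z],-1)
    return c@att(im["attitude"]).T+np.array(im["eye"])
def ray(im,uv,h):
    K=np.array(im["mtx"]);uv=np.atleast_2d(uv).astype(float)
    d=np.c_[(uv[:,0]-K[0,2])/K[0,0],(uv[:,1]-K[1,2])/K[1,1],np.ones(len(uv))]@att(im["attitude"]).T
    e=np.array(im["eye"]);return e+d*((h-e[2])/d[:,2])[:,None]
E
python3 - <<'E'
from h import *
print(sensors.sense())
a=optics.get_image("top");b=optics.get_image("scene")
np.save("top0.npy",a,allow_pickle=True)
print(a["eye"],a["attitude"],a["mtx"]);print(b["eye"],b["attitude"])
cv2.imwrite("pics/top0.png",a["frame"]);cv2.imwrite("pics/scene0.png",b["frame"])
E
```

```text
pics
{'t': 0.0, 'joints': array([ 1.18286369e+00,  8.80087212e-02,  1.37228116e+00, -9.14065159e-06,
        1.68358211e+00, -1.03093542e-01]), 'joint_velocities': array([ 0.00087196,  0.00047349, -0.0008744 ,  0.00017102,  0.00162391,
       -0.00096819]), 'effort': array([-7.07453310e-04, -3.51864874e+01, -3.13270783e+01, -5.51973358e-05,
        1.07209649e-02,  2.87977855e-05]), 'ee_pos': array([0.15435573, 0.52734838, 0.21709614]), 'tool_rot': array([-2.72595406e-04,  1.41938991e-01,  9.89874752e-01, -1.10659698e-03]), 'force': array([-0.15906326, -0.45796616,  0.65858357]), 'moment': array([-0.00761002,  0.00815023,  0.02449198]), 'width': 0.9969385978990323}
[0.3816278  0.10972973 1.0768417 ] [ 0.07324738 -0.68434669  0.7215904  -0.07491147] [[437.6188057    0.         255.78430436]
 [  0.         437.6188057  196.35470695]
 [  0.           0.           1.        ]]
[ 1.32858999 -0.11038034  0.74392496] [-0.32033277  0.72073837  0.56497383 -0.24233798]
```

View pics/top0.png

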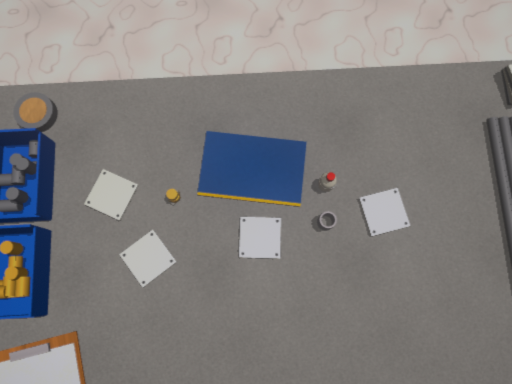

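```bash
python3 - <<'E'
from h import *
a=np.load("top0.npy",allow_pickle=True).item()
for n,uv in dict(A=(111,195),B=(148,258),C=(260,237),D=(385,211)).items():
    p=ray(a,uv,.012)[0]; print(n,p.round(3),np.hypot(*p[:2]).round(3))
P=pts(a);f=a["frame"].astype(int)
hsv=cv2.cvtColor(a["frame"],cv2.COLOR_BGR2HSV)
w=((hsv[...,1]<40)&(hsv[...,2]>150)).astype(np.uint8); w[:, :200]=0;w[:,310:]=0;w[:205]=0;w[290:]=0
c=max(cv2.findContours(w,0,2)[0],key=cv2.contourArea);r=cv2.minAreaRect(c);bx=ray(a,cv2.boxPoints(r),.012);print("cover",r,bx.round(4),bx.mean(0).round(4))
b=((hsv[...,0]>100)&(hsv[...,0]<125)&(hsv[...,1]>120)|((hsv[...,0]>15)&(hsv[...,0]<32)&(hsv[...,1]>150))).astype(np.uint8);b[:,:190]=0;b[:,320:]=0
c=max(cv2.findContours(b,0,2)[0],key=cv2.contourArea);r=cv2.minAreaRect(c);bx=ray(a,cv2.boxPoints(r),.006);print("pad",r,bx.round(4),bx.mean(0).round(4))
for n,uv,h in(("nip",(173,195),.044),("coup",(328,220),.045),("bot",(331,177),.085)):print(n,ray(a,uv,h).round(3))
print(P[237,260],P[165,255],P[300,255])
cv2.imwrite("pics/crop0.png",cv2.resize(a["frame"][110:300,80:420],None,fx=2.2,fy=2.2,interpolation=2))
E
```

```text
A [0.631 0.461 0.012] 0.782
B [0.47  0.369 0.012] 0.598
C [0.507 0.096 0.012] 0.516
D [ 0.554 -0.215  0.012] 0.595
cover ((259.72552490234375, 237.1064453125), (40.926151275634766, 40.726234436035156), 1.6365771293640137) [[0.4612 0.1503 0.012 ]
 [0.5606 0.143  0.012 ]
 [0.5523 0.0425 0.012 ]
 [0.4532 0.0518 0.012 ]] [0.5068 0.0969 0.012 ]
pad ((252.14634704589844, 166.18292236328125), (102.59089660644531, 60.40605163574219), 6.34019136428833) [[ 0.6323  0.2456  0.006 ]
 [ 0.7906  0.2244  0.006 ]
 [ 0.7457 -0.0364  0.006 ]
 [ 0.5897 -0.0078  0.006 ]] [0.6896 0.1065 0.006 ]
nip [[0.616 0.301 0.044]]
coup [[ 0.535 -0.067  0.045]]
bot [[ 0.63  -0.076  0.085]]
[0.50679218 0.09621348 0.01001642] [0.69122574 0.09882593 0.00545847] [ 3.57536723e-01  1.16309038e-01 -3.39134279e-04]
```

View pics/scene0.png

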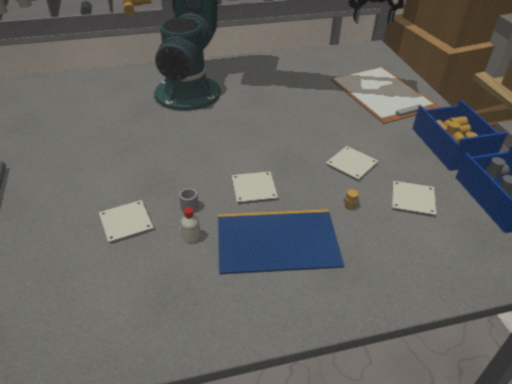

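View pics/crop0.png

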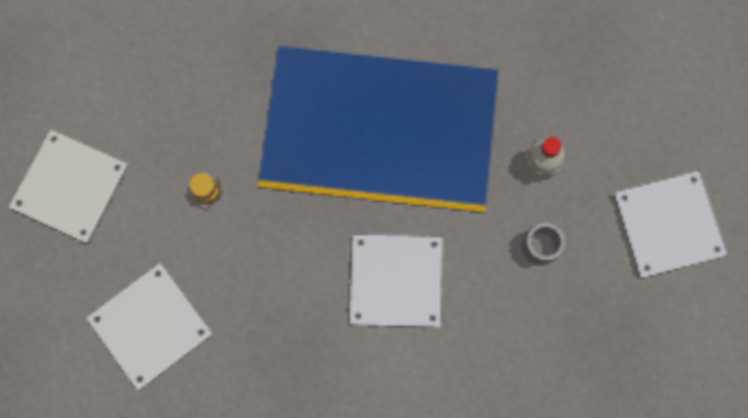

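```bash
cat >> h.py <<'E'
import json,os
def pad():
    d=json.load(open("pad.json"));o=np.array([*d["o"],0]);y=d["yaw"]
    return o,np.array([[np.cos(y),-np.sin(y),0],[np.sin(y),np.cos(y),0],[0,0,1]])
def go(x,y,z,yaw=0):
    "TIP target in pad frame (mm), tool x along -pad x; prints tool cm & yaw"
    o,M=pad();s=sensors.sense();T=att(s["tool_rot"]);tip=np.array(s["ee_pos"])+T[:,2]*.025
    d=T.T@(o+M@np.array([x,y,z])/1000-tip)*100
    tx=M.T@T[:,0];e=np.arctan2(tx[1],tx[0]);e=(np.pi+yaw-e+np.pi)%(2*np.pi)-np.pi
    print("t",round(s["t"],2),"tip pad mm",((M.T@(tip-o))*1000).round(1),"F pad",(M.T@s["force"]).round(1),"shift cm",d.round(2),"yaw",round(-e,3),"w",round(s["width"],2))
E
python3 - <<'E'
from h import *
a=np.load("top0.npy",allow_pickle=True).item();hsv=cv2.cvtColor(a["frame"],cv2.COLOR_BGR2HSV)
m=((hsv[...,0]>12)&(hsv[...,0]<35)&(hsv[...,1]>120)&(hsv[...,2]>80));m[:,:196]=0;m[:,304:]=0;m[:180]=0;m[215:]=0
lo=[];hi=[]
for u in range(203,298):
    r=np.where(m[:,u])[0]
    if len(r):lo.append((u,r.max()+.5));hi.append((u,r.min()-.5))
L=ray(a,lo,.006);k=np.polyfit(L[:,1],L[:,0],1);H=ray(a,hi,.006)
us=np.where(m.any(0))[0];print(us.min(),us.max(),(L[:,0]-H[:,0]).mean())
yaw=-np.arctan(k[0]);e=ray(a,[(us.min()-.5,m[:,us.min()].nonzero()[0].mean()),(us.max()+.5,m[:,us.max()].nonzero()[0].mean())],.006);print(e,np.linalg.norm(e[0]-e[1]))
ym=e[:,1].mean();o=[np.polyval(k,ym),ym];print(o,yaw)
json.dump(dict(o=list(map(float,o)),yaw=float(yaw)),open("pad.json","w"))
O,M=pad();print("cover in pad",(M.T@(np.array([.5068,.0969,0])-O)*1000).round(1))
go(-190,-38,120)
E
```

```text
197 300 -0.007538349070357243
[[ 0.62613268  0.24909542  0.006     ]
 [ 0.58297142 -0.00901972  0.006     ]] 0.2616989077933049
[np.float64(0.6005384600585821), np.float64(0.12003784905470491)] -0.16574011126956856
cover in pad [-88.6 -38.3   0. ]
t 0.1 tip pad mm [-507.3  328.1  192.2] F pad [ 0.5  0.3 -0.8] shift cm [-35.85 -32.57   7.28] yaw -0.119 w 1.0
```

```bash
python3 -m handwheel '[[[-4,-4,0],-0.02],[[-8.5,-8,0],-0.05],[[-13,-12,1],-0.08],[[-17.5,-16,2],-0.1],[[-22,-20,3],-0.12]]' 0 && python3 -m handwheel '[[[-4,-4,0],0],[[-8,-8,1],0],[[-12,-11,2],0],[[-14,-12.5,3],0],[[-14,-12.5,3],0]]'; python3 -c "
from h import *
go(-175,-38,30)"
```

```text
t: 0.72
ee_pos: [0.3097, 0.2718, 0.1869]
tool_rot: [-0.0, 0.082, 0.997, -0.001]
force: [0.7, -0.1, 0.4]
width: 0.501
t: 1.35
ee_pos: [0.4273, 0.1242, 0.1556]
tool_rot: [-0.002, 0.083, 0.997, -0.001]
force: [-0.6, -0.0, -0.2]
width: 0.5
t 1.35 tip pad mm [-171.7  -24.5  130.6] F pad [-0.6 -0.1 -0.2] shift cm [ 0.29 -1.32 10.06] yaw -0.001 w 0.5
```

```bash
python3 -m handwheel '[[[0.3,-1.3,4],0],[[0.3,-1.3,8],0],[[0.3,-1.3,11.5],0],[[0.3,-1.3,12.3],0],[[0.3,-1.3,12.3],0]]'; python3 -c "
from h import *
go(-175,-38,0)
a=optics.get_image('scene');cv2.imwrite('pics/s1.png',cv2.resize(a['frame'][90:300,140:400],None,fx=3,fy=2.8,interpolation=2))
a=optics.get_image('wrist');cv2.imwrite('pics/w1.png',a['frame'])"
```

```text
t: 1.98
ee_pos: [0.4216, 0.1122, 0.0332]
tool_rot: [-0.002, 0.083, 0.997, -0.001]
force: [1.0, -0.2, 1.0]
width: 0.502
t 1.98 tip pad mm [-175.3  -37.3    8.2] F pad [ 1.1 -0.1  1. ] shift cm [-0.04 -0.07  0.82] yaw -0.0 w 0.5
```

View pics/s1.png

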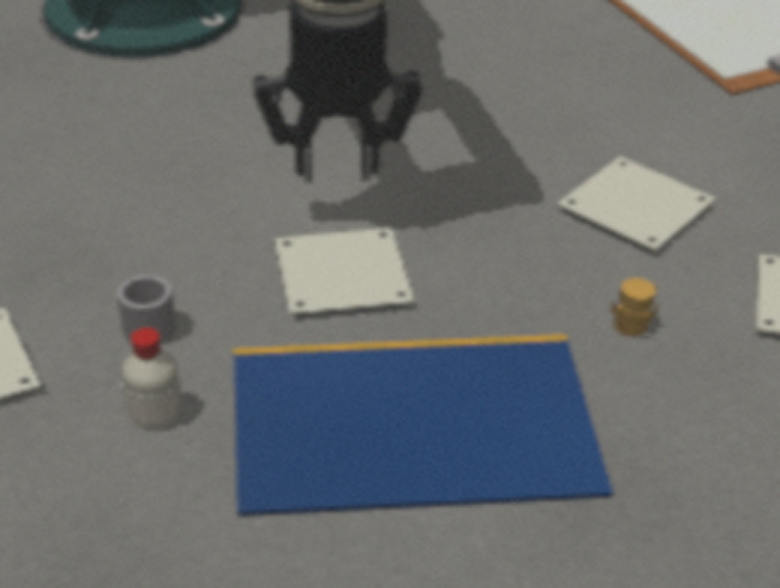

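View pics/w1.png

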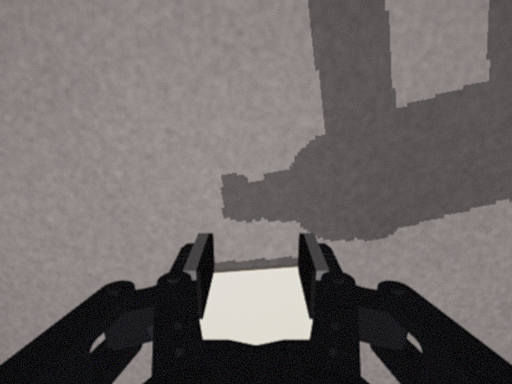

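The crops show C (scene crop 275–412, 230–310) in front of the yellow step, fingers astride its rear (tips at about 305,175 and 370,175), clear of everything. Now feel for the bench.

```bash
python3 -m handwheel '[[[0,0,0.5],0],[[0,0,0.7],0],[[0,0,0.7],0]]';python3 -m handwheel '[[[0,0,0.3],0],[[0,0,0.3],0]]';  python3 -c "
from h import *
go(-175,-38,0)"
```

```text
t: 2.45
ee_pos: [0.4229, 0.1121, 0.0275]
tool_rot: [-0.0, 0.083, 0.997, -0.001]
force: [0.3, 0.0, 0.4]
width: 0.499
t: 2.7
ee_pos: [0.4226, 0.112, 0.0242]
tool_rot: [-0.001, 0.083, 0.997, -0.001]
force: [0.6, 0.0, 0.1]
width: 0.498
t 2.7 tip pad mm [-174.2  -37.3   -0.8] F pad [0.5 0.1 0.1] shift cm [ 0.08 -0.07 -0.08] yaw -0.001 w 0.5
```

```bash
python3 -m handwheel '[[[0,0,0.2],0],[[0,0,0.2],0]]';python3 -m handwheel '[[[0,0,0.2],0],[[0,0,0.2],0]]';  python3 -c "
from h import *
go(-175,-38,0)"
```

```text
t: 2.95
ee_pos: [0.4224, 0.112, 0.0219]
tool_rot: [-0.001, 0.083, 0.997, -0.001]
force: [0.3, 0.2, 1.0]
width: 0.501
t: 3.2
ee_pos: [0.4222, 0.112, 0.0197]
tool_rot: [-0.001, 0.083, 0.997, -0.001]
force: [0.2, -0.4, 0.6]
width: 0.495
t 3.2 tip pad mm [-174.6  -37.4   -5.3] F pad [ 0.2 -0.3  0.6] shift cm [ 0.04 -0.06 -0.53] yaw -0.001 w 0.5
```

```bash
python3 -m handwheel '[[[-1,-0.05,0],0],[[-2,-0.05,0],0],[[-3,-0.05,0],0],[[-4,-0.05,0],0],[[-4.8,-0.05,0],0]]';python3 -m handwheel '[[[-0.3,0,0],0],[[-0.6,0,0],0]]';  python3 -c "
from h import *
go(-116,-38,0)"
```

```text
t: 3.82
ee_pos: [0.4703, 0.1034, 0.0195]
tool_rot: [-0.001, 0.083, 0.997, -0.001]
force: [0.0, 0.5, -0.3]
width: 0.499
t: 4.08
ee_pos: [0.4763, 0.1023, 0.0194]
tool_rot: [-0.001, 0.083, 0.997, -0.001]
force: [0.5, 0.2, -0.1]
width: 0.499
t 4.08 tip pad mm [-119.7  -38.    -5.6] F pad [ 0.5  0.3 -0.1] shift cm [-0.37  0.   -0.56] yaw -0.001 w 0.5
```

```bash
python3 -m handwheel '[[[-0.3,0,0],0],[[-0.4,0,0],0]]';python3 -m handwheel '[[[-0.2,0,0],0],[[-0.3,0,0],0]]';  python3 -c "
from h import *
go(-116,-38,0)
a=optics.get_image('top');cv2.imwrite('pics/t2.png',cv2.resize(a['frame'][120:280,180:350],None,fx=3.5,fy=3.5,interpolation=2))
a=optics.get_image('scene');cv2.imwrite('pics/s2.png',cv2.resize(a['frame'][90:300,140:400],None,fx=3,fy=2.8,interpolation=2))"
```

```text
t: 4.32
ee_pos: [0.4802, 0.1017, 0.0194]
tool_rot: [-0.001, 0.083, 0.997, -0.001]
force: [-1.1, -0.8, 0.1]
width: 0.504
t: 4.58
ee_pos: [0.4833, 0.1012, 0.0194]
tool_rot: [-0.001, 0.083, 0.997, -0.001]
force: [0.1, 0.9, 0.1]
width: 0.498
t 4.58 tip pad mm [-112.6  -38.    -5.6] F pad [-0.1  0.9  0.1] shift cm [ 0.34  0.   -0.56] yaw -0.001 w 0.5
```

View pics/s2.png

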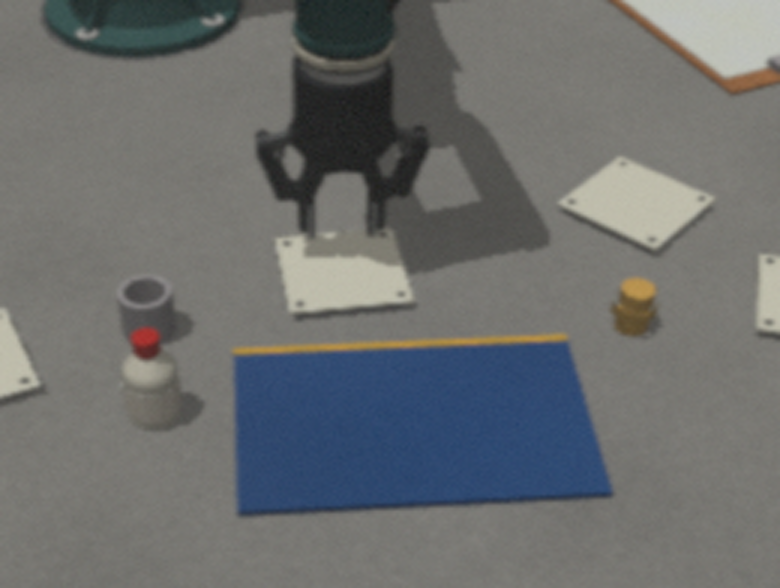

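```bash
python3 - <<'E'
from h import *
O,M=pad()
for n in("scene",):
    a=optics.get_image(n);P=(pts(a)-O)@M*1000
    f=a["frame"].max(2)
    c=cv2.imread
    # finger pixel columns in scene: crop(305..385,180..240)
    for u in (242,245,265,268):
        for v in range(162,182,2): print(u,v,f[v,u],P[v,u].round(0))
E
```

```text
242 162 45 [-101.  -69.   78.]
242 164 60 [-102.  -69.   72.]
242 166 60 [-101.  -69.   66.]
242 168 62 [-101.  -69.   61.]
242 170 61 [-102.  -69.   53.]
242 172 73 [-102.  -69.   47.]
242 174 110 [-105.  -69.   39.]
242 176 135 [-126.  -69.   15.]
242 178 137 [-119.  -69.   14.]
242 180 133 [-112.  -69.   14.]
245 162 104 [-203.  -57.   -1.]
245 164 109 [-192.  -57.    0.]
245 166 107 [-183.  -58.    1.]
245 168 107 [-175.  -58.    1.]
245 170 108 [-163.  -59.    4.]
245 172 111 [-157.  -59.    2.]
245 174 117 [-134.  -61.   14.]
245 176 124 [-126.  -61.   15.]
245 178 127 [-122.  -61.   11.]
245 180 127 [-110.  -62.   15.]
265 162 53 [-100.  -14.   76.]
265 164 60 [-103.  -14.   68.]
265 166 61 [-101.  -14.   63.]
265 168 61 [-105.  -13.   54.]
265 170 61 [-106.  -13.   47.]
265 172 85 [-142.   -9.   11.]
265 174 107 [-133.  -10.   12.]
265 176 127 [-126.  -10.   11.]
265 178 128 [-116.  -11.   14.]
265 180 124 [-109.  -12.   13.]
268 162 61 [-198.    4.   -0.]
268 164 65 [-191.    4.   -1.]
268 166 62 [-178.    2.    2.]
268 168 71 [-171.    2.    1.]
268 170 76 [-163.    1.    1.]
268 172 109 [-139.   -2.   14.]
268 174 101 [-133.   -2.   12.]
268 176 123 [-126.   -3.   11.]
268 178 126 [-115.   -4.   14.]
268 180 127 [-110.   -4.   11.]
```

View pics/t2.png

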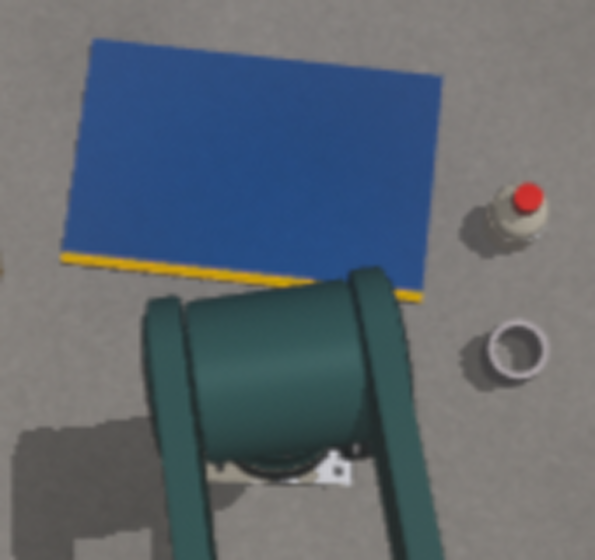

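The fingertips are still about 40 mm up, by depth, so they passed over the cover without touching it. I'll back off and descend by vision and force.

```bash
python3 -m handwheel '[[[2,0,0],0],[[4,0,0],0],[[6,0,0],0],[[6.3,0,0],0],[[6.3,0,0.5],0]]' && python3 -m handwheel '[[[0,0,0.6],0],[[0,0,1.2],0],[[0,0,1.2],0]]';  python3 - <<'E'
from h import *
go(-175,-38,0)
O,M=pad();a=optics.get_image("scene");P=(pts(a)-O)@M*1000;f=a["frame"].max(2)
s=(f<75)&(P[...,2]>8)&(P[...,2]<100)&(abs(P[...,1]+40)<45)&(P[...,0]<-120)&(P[...,0]>-210)
for l,h in((-85,-55),(-30,0)):
    q=P[s&(P[...,1]>l)&(P[...,1]<h)];q=q[np.argsort(q[:,2])];print(len(q),q[:4].round(0).tolist())
E
```

```text
t: 5.35
ee_pos: [0.422, 0.1117, 0.0151]
tool_rot: [-0.0, 0.083, 0.997, -0.001]
force: [0.4, 0.6, 0.6]
width: 0.497
t: 5.72
ee_pos: [0.4216, 0.1115, 0.0021]
tool_rot: [-0.001, 0.083, 0.997, -0.001]
force: [0.1, -0.1, -0.8]
width: 0.497
t 5.72 tip pad mm [-175.2  -38.   -22.9] F pad [ 0.1 -0.1 -0.8] shift cm [-0.01 -0.   -2.29] yaw -0.001 w 0.5
143 [[-171.0, -71.0, 25.0], [-161.0, -64.0, 25.0], [-165.0, -64.0, 25.0], [-165.0, -66.0, 26.0]]
159 [[-165.0, -20.0, 23.0], [-163.0, -18.0, 25.0], [-166.0, -15.0, 25.0], [-165.0, -20.0, 26.0]]
```

```bash
python3 -m handwheel '[[[0,0,0.7],0],[[0,0,1.4],0],[[0,0,1.4],0]]' && python3 -m handwheel '[[[0,0,0.2],0],[[0,0,0.3],0],[[0,0,0.3],0]]' && python3 -m handwheel '[[[0,0,0.2],0],[[0,0,0.3],0],[[0,0,0.3],0]]';  python3 - <<'E'
from h import *
go(-175,-38,0)
O,M=pad();a=optics.get_image("scene");P=(pts(a)-O)@M*1000;f=a["frame"].max(2)
s=(f<75)&(P[...,2]>3)&(P[...,2]<100)&(abs(P[...,1]+40)<45)&(P[...,0]<-120)&(P[...,0]>-210)
for l,h in((-85,-55),(-30,0)):
    q=P[s&(P[...,1]>l)&(P[...,1]<h)];q=q[np.argsort(q[:,2])];print(len(q),q[:4].round(0).tolist())
E
```

```text
t: 6.15
ee_pos: [0.421, 0.1114, -0.0124]
tool_rot: [-0.002, 0.083, 0.997, -0.001]
force: [0.1, 0.6, 0.3]
width: 0.502
t: 6.52
ee_pos: [0.4211, 0.1114, -0.0148]
tool_rot: [-0.002, 0.083, 0.997, -0.001]
force: [-1.8, -0.5, 4.3]
width: 0.497
t: 6.9
ee_pos: [0.4212, 0.1115, -0.0149]
tool_rot: [-0.002, 0.083, 0.997, -0.001]
force: [-9.3, -1.9, 19.7]
width: 0.501
t 6.9 tip pad mm [-175.6  -38.1  -39.9] F pad [-8.9 -3.4 19.7] shift cm [-0.04 -0.   -3.99] yaw -0.0 w 0.5
189 [[-171.0, -74.0, 8.0], [-168.0, -72.0, 10.0], [-163.0, -64.0, 11.0], [-172.0, -74.0, 11.0]]
197 [[-190.0, -5.0, 3.0], [-167.0, -17.0, 5.0], [-166.0, -20.0, 6.0], [-172.0, -11.0, 8.0]]
```

```bash
sed -i 's/T\[:,2\]\*.025/T[:,2]*(.025-.0395)/' h.py; python3 -m handwheel '[[[0,0,-0.3],0],[[-1,0,-0.3],0],[[-2,0,-0.3],0],[[-3,0,-0.3],0],[[-4,0,-0.3],0]]' && python3 -m handwheel '[[[-0.6,0,0],0],[[-1.2,0,0],0],[[-1.2,0,0],0]]';  python3 - <<'E'
from h import *
go(-116,-38,3)
a=optics.get_image('scene');cv2.imwrite('pics/s3.png',cv2.resize(a['frame'][90:300,140:400],None,fx=3,fy=2.8,interpolation=2))
E
```

```text
t: 7.58
ee_pos: [0.461, 0.1048, -0.0125]
tool_rot: [-0.003, 0.083, 0.997, -0.001]
force: [-0.1, -0.8, -1.0]
width: 0.502
t: 7.95
ee_pos: [0.4735, 0.1027, -0.0126]
tool_rot: [-0.002, 0.083, 0.997, -0.001]
force: [-0.2, 1.2, 0.1]
width: 0.498
t 7.95 tip pad mm [-122.3  -38.     1.9] F pad [-0.4  1.1  0.1] shift cm [-0.63  0.   -0.11] yaw -0.001 w 0.5
```

View pics/s3.png

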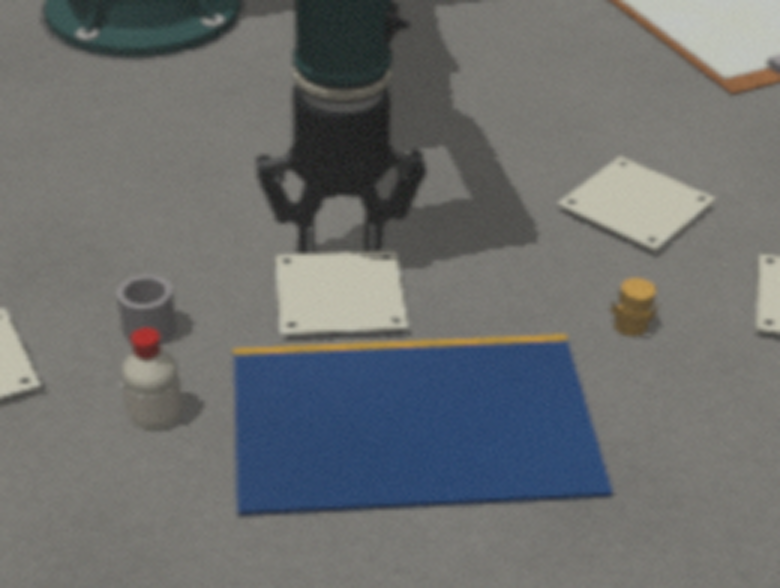

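The cover is squared up and sliding; its front edge (row 333) is short of the step (row 343).

```bash
python3 -m handwheel '[[[-0.6,0,0],0],[[-1.2,0,0],0],[[-1.2,0,0],0]]' && python3 -m handwheel '[[[-0.2,0,0],0],[[-0.4,0,0],0]]'&& python3 -m handwheel '[[[-0.2,0,0],0],[[-0.3,0,0],0]]';  python3 - <<'E'
from h import *
go(-106,-38,3)
E
```

```text
t: 8.38
ee_pos: [0.4858, 0.1006, -0.0125]
tool_rot: [-0.002, 0.083, 0.997, -0.001]
force: [0.3, -0.6, -0.2]
width: 0.498
t: 8.62
ee_pos: [0.4893, 0.1, -0.0127]
tool_rot: [-0.003, 0.083, 0.997, -0.001]
force: [-4.3, 1.0, 3.0]
width: 0.499
t: 8.88
ee_pos: [0.4893, 0.1, -0.0127]
tool_rot: [-0.006, 0.083, 0.997, -0.001]
force: [-10.2, 1.2, 8.8]
width: 0.5
t 8.88 tip pad mm [-106.3  -38.     1.8] F pad [-10.3  -0.5   8.8] shift cm [-0.02  0.   -0.12] yaw -0.001 w 0.5
```

```bash
python3 -m handwheel '[[[-0.4,0,-0.2],0],[[-0.4,0,-0.5],0],[[-0.45,0,-0.8],0],[[-0.45,0,-1.2],0]]';  python3 - <<'E'
from h import *
go(-106,-38,3)
O,M=pad();a=optics.get_image('scene');cv2.imwrite('pics/s4.png',cv2.resize(a['frame'][120:300,200:380],None,fx=3.3,fy=3.3,interpolation=2))
P=(pts(a)-O)@M*1000;f=a["frame"].min(2)
s=(f>110)&(abs(P[...,1]+38)<45)&(P[...,0]>-125)&(P[...,0]<60)&(P[...,2]<140)&(P[...,2]>7)
q=P[s];c=np.polyfit(q[:,0],q[:,2],1);print(len(q),q.min(0).round(),q.max(0).round(),"tilt deg",np.degrees(np.arctan(-c[0])))
E
```

```text
t: 9.38
ee_pos: [0.4901, 0.0999, -0.0024]
tool_rot: [-0.011, 0.083, 0.996, -0.001]
force: [-5.8, 1.6, -0.3]
width: 0.5
t 9.38 tip pad mm [-105.3  -38.    12.1] F pad [-6.   0.6 -0.3] shift cm [0.05 0.01 0.91] yaw -0.001 w 0.5
1136 [-96. -83.   8.] [ 8.  4. 26.] tilt deg 6.097077336653369
```

```bash
cat >> h.py <<'E'
def tilt(pic=None):
    go(-106,-38,3)
    O,M=pad();a=optics.get_image('scene')
    if pic: cv2.imwrite(pic,cv2.resize(a['frame'][120:300,200:380],None,fx=3.3,fy=3.3,interpolation=2))
    P=(pts(a)-O)@M*1000;f=a["frame"].min(2)
    s=(f>105)&(abs(P[...,1]+38)<45)&(P[...,0]>-125)&(P[...,0]<120)&(P[...,2]<140)&(P[...,2]>7)
    q=P[s];w,v=np.linalg.eigh(np.cov(q[:,[0,2]].T));d=v[:,1];d=d*np.sign(-d[0])
    print(len(q),q.min(0).round(),q.max(0).round(),"tilt deg",np.degrees(np.arctan2(d[1],-d[0])).round(1))
E
python3 -m handwheel '[[[-0.45,0,-0.5],0],[[-0.55,0,-1.0],0],[[-0.7,0,-1.5],0],[[-0.9,0,-2.0],0],[[-1.0,0,-2.4],0]]';  python3 -c "
from h import *
tilt('pics/s5.png')"
```

```text
t: 10.05
ee_pos: [0.4962, 0.0989, 0.0207]
tool_rot: [-0.016, 0.083, 0.996, -0.001]
force: [-8.7, 1.3, 2.8]
width: 0.497
t 10.05 tip pad mm [-99.  -38.   35.2] F pad [-8.8 -0.1  2.8] shift cm [0.6  0.02 3.24] yaw -0.0 w 0.5
1390 [-94. -83.   7.] [ 9.  4. 48.] tilt deg 20.5
```

```bash
python3 -m handwheel '[[[-0.6,0,-0.6],0],[[-1.0,0,-1.3],0],[[-1.4,0,-1.9],0],[[-1.8,0,-2.4],0],[[-2.2,0,-2.8],0]]';  python3 -c "
from h import *
tilt('pics/s5.png')"
```

```text
t: 10.72
ee_pos: [0.5142, 0.0961, 0.0492]
tool_rot: [-0.021, 0.083, 0.996, -0.001]
force: [-15.1, 1.6, 12.0]
width: 0.505
t 10.72 tip pad mm [-80.6 -37.8  63.7] F pad [-15.2  -0.9  12. ] shift cm [2.28 0.02 6.17] yaw 0.0 w 0.5
1579 [-71. -83.   7.] [11.  4. 76.] tilt deg 40.4
```

View pics/s5.png

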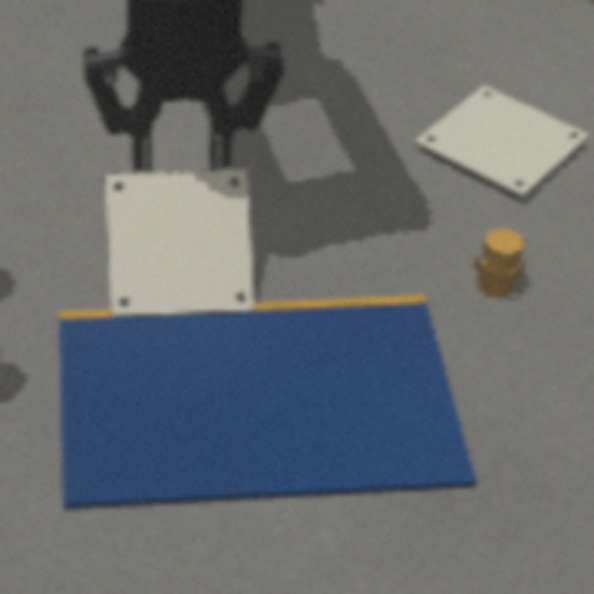

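Cover tilted about 40°, front rim on the step (crop 110–255, row 312), square to it.

```bash
python3 -m handwheel '[[[-0.5,0,-0.6],0],[[-1.0,0,-1.2],0],[[-1.5,0,-1.7],0],[[-2.0,0,-2.1],0],[[-2.4,0,-2.4],0]]';  python3 -c "
from h import *
tilt()"
```

```text
t: 11.4
ee_pos: [0.5402, 0.0919, 0.0731]
tool_rot: [-0.02, 0.083, 0.996, -0.001]
force: [0.1, -0.3, -1.0]
width: 0.5
t 11.4 tip pad mm [-54.2 -37.7  87.6] F pad [ 0.2 -0.3 -1. ] shift cm [4.83 0.01 8.66] yaw -0.0 w 0.5
1552 [-44. -83.   7.] [13.  4. 97.] tilt deg 60.4
```

```bash
python3 -m handwheel '[[[-0.6,0,-0.3],0],[[-1.2,0,-0.5],0],[[-1.8,0,-0.6],0],[[-2.4,0,-0.6],0],[[-3.0,0,-0.6],0]]';  python3 -c "
from h import *
tilt('pics/s6.png')"
```

```text
t: 12.08
ee_pos: [0.573, 0.0867, 0.0838]
tool_rot: [-0.016, 0.083, 0.996, -0.001]
force: [-5.6, -1.0, 20.0]
width: 0.499
t 12.07 tip pad mm [-21.1 -37.3  98.3] F pad [-5.3 -1.9 20. ] shift cm [ 8.17 -0.02  9.8 ] yaw -0.0 w 0.5
373 [-19. -83.   7.] [ 12.   3. 108.] tilt deg 80.9
```

View pics/s6.png

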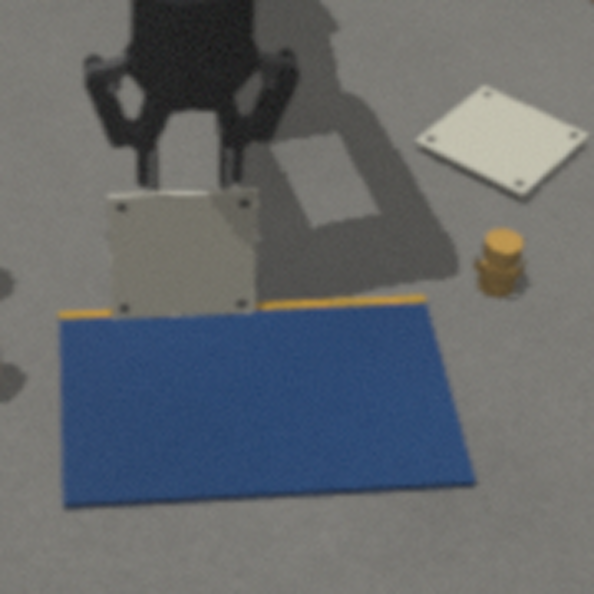

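```bash
python3 -m handwheel '[[[-0.2,0,-0.3],0],[[-0.7,0,-0.4],0],[[-1.2,0,-0.4],0],[[-1.8,0,-0.4],0],[[-2.3,0,-0.4],0]]';  python3 -c "
from h import *
tilt('pics/s7.png')"
```

```text
t: 12.75
ee_pos: [0.5974, 0.0826, 0.087]
tool_rot: [-0.016, 0.083, 0.996, -0.001]
force: [0.1, -0.2, 1.9]
width: 0.5
t 12.75 tip pad mm [  3.5 -37.3 101.5] F pad [ 0.1 -0.2  1.9] shift cm [10.64 -0.03 10.18] yaw -0.0 w 0.5
98 [ 10. -82. 100.] [ 25.  -4. 109.] tilt deg -19.6
```

View pics/s7.png

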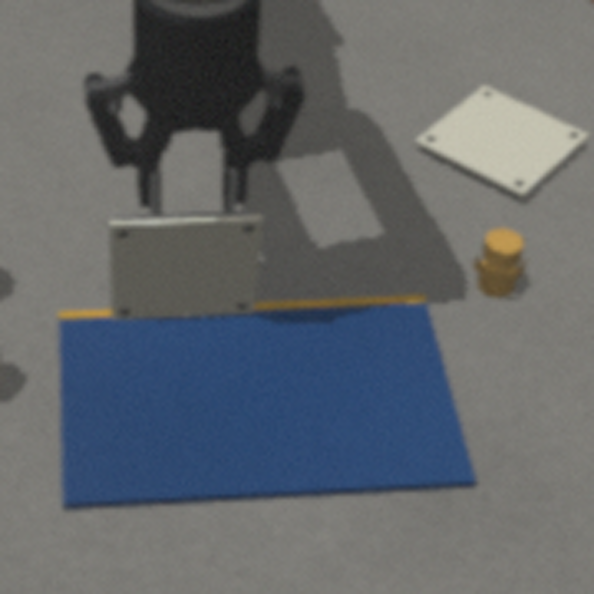

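Upright, slightly past vertical (top edge at row 215). Push on to topple.

```bash
python3 -m handwheel '[[[-0.6,0,0],0],[[-1.3,0,0],0],[[-1.8,0,0],0],[[-1.8,0,0],0],[[-1.8,0,0],0]]';  python3 - <<'E'
from h import *
go(0,-38,60)
O,M=pad();a=optics.get_image('scene');cv2.imwrite('pics/s8.png',cv2.resize(a['frame'][90:300,140:400],None,fx=3,fy=2.8,interpolation=2))
E
```

```text
t: 13.42
ee_pos: [0.6154, 0.0795, 0.086]
tool_rot: [-0.016, 0.083, 0.996, -0.001]
force: [0.3, -0.4, -0.4]
width: 0.497
t 13.43 tip pad mm [ 21.8 -37.4 100.5] F pad [ 0.3 -0.3 -0.4] shift cm [ 2.05 -0.04  4.12] yaw -0.0 w 0.5
```

View pics/s8.png

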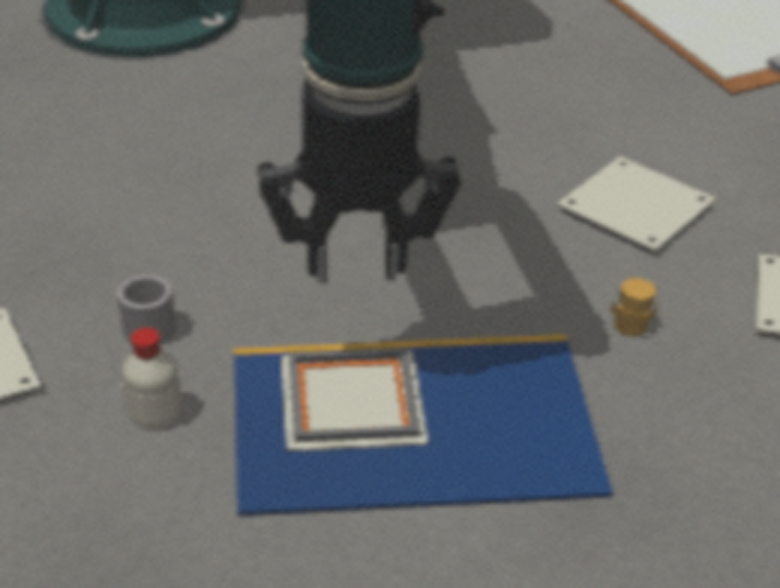

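The cover lies hollow side up on the pad (crop 283–428, 350–447), close behind the yellow edge. Retreat and measure the margin.

```bash
python3 -m handwheel '[[[4,0,-2],0],[[10,0,-5],0],[[16,0,-7],0],[[21,0,-7],0],[[21,0,-7],0]]';  python3 - <<'E'
from h import *
go(-120,-38,12)
O,M=pad();a=optics.get_image('top');hsv=cv2.cvtColor(a["frame"],cv2.COLOR_BGR2HSV)
cv2.imwrite('pics/t9.png',cv2.resize(a['frame'][120:280,180:350],None,fx=3.5,fy=3.5,interpolation=2))
w=((hsv[...,0]<100)|(hsv[...,0]>130)|(hsv[...,1]<110)).astype(np.uint8)
b=a["frame"].astype(int);w=((b.min(2)>100)).astype(np.uint8)
m=np.zeros_like(w);m[125:205,200:310]=1;w*=m
c=max(cv2.findContours(w,0,2)[0],key=cv2.contourArea);r=cv2.minAreaRect(c);bx=(ray(a,cv2.boxPoints(r),.008)-O)@M*1000;print(r,bx.round(1))
E
```

```text
t: 14.1
ee_pos: [0.4074, 0.1148, 0.1631]
tool_rot: [-0.015, 0.082, 0.997, -0.001]
force: [0.9, 0.3, -0.4]
width: 0.499
t 14.1 tip pad mm [-189.1  -37.   177.5] F pad [ 0.8  0.4 -0.4] shift cm [-7.41 -0.05 16.34] yaw 0.002 w 0.5
((268.4268493652344, 176.65853881835938), (40.74924087524414, 39.20319366455078), 6.34019136428833) [[ 15.2   7.8   8. ]
 [117.4   8.8   8. ]
 [117.  -94.9   8. ]
 [ 15.1 -94.    8. ]]
```

```bash
python3 - <<'E'
from h import *
O,M=pad();a=optics.get_image('scene');P=(pts(a)-O)@M*1000;b=a["frame"].astype(int)
s=(b.min(2)>105)&(P[...,0]>-20)&(P[...,0]<170)&(abs(P[...,1]+43)<70)&(P[...,2]<40)
w=s.astype(np.uint8);c=max(cv2.findContours(w,0,2)[0],key=cv2.contourArea)[:,0]
q=(ray(a,c,.010)-O)@M*1000;print("scene white extents",q.min(0).round(1),q.max(0).round(1),"max z",P[s][:,2].max().round(1))
t=optics.get_image('top');t0=np.load("top0.npy",allow_pickle=True).item()
Pt=(pts(t)-O)@M*1000
for x,y in((35,20),(95,20),(35,-100),(95,-100)):pass
k=(Pt[...,0]>20)&(Pt[...,0]<112)&(Pt[...,1]>-90)&(Pt[...,1]<5);z=Pt[...,2][k];cc=np.c_[Pt[k][:,:2],np.ones(k.sum())];print("slope mm/mm",np.linalg.lstsq(cc,z,rcond=None)[0].round(3))
d=cv2.absdiff(t["frame"],t0["frame"]).max(2)
for n,(u,v) in dict(nip=(173,195),coup=(328,220),bot=(329,180)).items():print(n,np.mean(d[v-10:v+10,u-10:u+10]).round(1))
print(sensors.sense()["t"]);
workorder.close_job()
E
```

```text
scene white extents [ 28.5 -79.9  10. ] [ 98.9 -10.9  10. ] max z 22.4
slope mm/mm [2.0000e-03 0.0000e+00 1.1756e+01]
nip 6.8
coup 5.3
bot 7.4
14.25
the job is handed in; nothing more can be done
```

The cover is turned over: it lies flat on the blue pad with its orange seal up. I handed the job in at about 14 s, with the arm withdrawn and touching nothing.

With the fingers half open and never closed on it, I pushed the cover squarely against the yellow step. I then swung its rear edge up on that edge, through 6°, 20°, 40°, 60° and 81°, until it toppled.

**Last checks:**
- **Position:** the top camera puts the cover at about 15–117 mm behind the pad's front edge, and −95 to +9 mm along it. That is wholly on the pad.
- **Flatness:** the depth slope across the cover is 0.002 mm per mm, so it lies flat.
- **Seal side:** the side-on picture taken right after the topple showed the hollow side with the orange seal up.
- **Fittings and bottle:** the top image around each of the three changed only at about noise level, so none appears to have moved.

**What disagreed or failed:**
- **Fingertip height:** the fingertip height worked out from the reported TCP was about 40 mm too low. The first push therefore passed over the cover without touching it. I found the true height by depth and by feeling for the bench (up to about 20 N), and corrected for it.
- **Second extent check:** the scene camera's check on the cover's position caught only the inner white face, at 28–99 mm. It fits the top-camera figure but does not confirm the outer rim.
- **Final picture:** I had used up the allowed pictures, so the final top picture could not be viewed and that check is numbers only.

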